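Present the marked parcel to the label scanner

TASK

At the mailroom counter, one bay of the pick-up tray is marked by the clip with the raised round plate: lift that bay's parcel out and hold it up in the air at the scanner, its label centred on the tilted window, about 8 cm from it and squarely facing it, the parcel right way up and leaning just as the scanner head does. Finish while still holding it there, steady; leave the other two parcels standing in their bays, do not touch the scanner, and do not disturb the mug, tape roll or stamp.

Things in the scene. Friction and masses are not known exactly. Their poses are not given: they have to be found in the camera images.
- tray: fixed black steel tray, 350 mm (y) by 180 mm (x), with three bays in a row along its y axis, bay centres at x = 0, y = -115, 0 and 115 mm. Origin: underside at the middle bay's centre. Bay floors are 6 mm up, the walls round the bays 24 mm high. Its -x side, towards the robot, is a 24 mm high ledge with one aluminium clip in front of each bay. The cartons stand about square in the bays, labels to the tray's +x
- marker: fixed aluminium clip (40 x 26 x 6 mm) that carries a raised round plate 44 mm across and 5 mm thick, leaning back towards the robot by 0.6 rad, its top about 52 mm above the clip's underside (76 mm above the work surface). Origin: underside of the clip, on the ledge, 90 mm to tray -x of the centre of the bay that it marks. The other two bays have flat clips without a plate
- parcel_a: closed cardboard carton standing on end in one of the tray's bays: 45 mm wide (its y), 80 mm long (its x), 110 mm high (z). Origin: centre of its underside. The white label is on its +x end face, label centre 50 mm above the underside. About 0.15 to 0.35 kg, firm sides, centre of mass about the middle; above the low bay walls at least 40 mm is free on both y sides
- parcel_b: closed cardboard carton standing on end in one of the tray's bays: 40 mm wide (its y), 70 mm long (its x), 125 mm high (z). Origin: centre of its underside. The white label is on its +x end face, label centre 55 mm above the underside. About 0.15 to 0.35 kg, firm sides, centre of mass about the middle; above the low bay walls at least 40 mm is free on both y sides
- parcel_c: closed cardboard carton standing on end in one of the tray's bays: 50 mm wide (its y), 85 mm long (its x), 95 mm high (z). Origin: centre of its underside. The white label is on its +x end face, label centre 42 mm above the underside. About 0.15 to 0.35 kg, firm sides, centre of mass about the middle; above the low bay walls at least 40 mm is free on both y sides
- scanner: fixed label scanner: black foot 130 x 120 mm, an aluminium post 75 mm behind (+x of) the origin and, between two grey cheeks that reach from the post to about 8 mm in front of the origin (96 mm across over both), a white head 55 x 70 x 50 mm at 260 mm above the work surface, 290 mm at its highest. Origin: underside of the foot, straight below the head's pivot. The scanner looks to its own -x. The head is pitched down by 0.15 to 0.45 rad, different at each start
- window (a point): centre of the black window on the head's front face. Its axes are the head's: the head looks along its -x, +y is level, z is the head's up; the pitch of the head shows in them
- scan_point (a point): the reading point in the air, 80 mm straight out from the window, 210 to 245 mm above the work surface; same axes as the window. A label reads when its centre is here and its face looks squarely at the window, that is when the carton's x, y and z axes point as this point's x, y and z axes do
- mug: bystander: white mug, 80 mm across, 90 mm high; origin centre of underside
- tape: bystander: roll of tape lying flat, 80 mm across, 45 mm high; origin centre of underside
- stamp: bystander: wooden hand stamp, 36 mm across, 72 mm high, upright; origin centre of underside
- label_a (a point): centre of the label on parcel_a, 40 mm to +x and 50 mm up from the carton's origin; axes as the carton's, the label faces +x
- label_b (a point): centre of the label on parcel_b, 35 mm to +x and 55 mm up from the carton's origin; axes as the carton's, the label faces +x
- label_c (a point): centre of the label on parcel_c, 42.5 mm to +x and 42 mm up from the carton's origin; axes as the carton's, the label faces +x

How it is judged:
At the end, for the whole second after the job is handed in: the marked bay's parcel is held still by the fingers alone, label centre at the scan point (25 mm along the line of sight, 20 mm sideways and up or down), label facing the window and up matching the head's within 0.2 rad; the others stand untouched within 30 mm of their start (((x of label_a in the frame of scan_point between -0.025 and 0.025 m and y of label_a in the frame of scan_point between -0.02 and 0.02 m and z of label_a in the frame of scan_point between -0.02 and 0.02 m and angle between the x axis of parcel_a and the x axis of scan_point, either way round below 0.2 rad and angle between the z axis of parcel_a and the z axis of scan_point, either way round below 0.2 rad and x of parcel_a in the frame of scan_point below 0 m and z of parcel_a in the frame of scan_point below -0.01 m and contact force between the fingers and parcel_a above 1 N and contact force between parcel_a and tray below 0.1 N and contact force between parcel_a and scanner below 0.1 N and height (world z) of parcel_a above 0.08 m and linear speed of parcel_a below 0.03 m/s and angular speed of parcel_a below 0.2 rad/s and horizontal distance between marker and parcel_b above 0.115 m and distance of each of parcel_b, parcel_c from where it was at the start of the episode below 0.03 m and angle between each of parcel_b, parcel_c's own z axis and vertical below 0.1 rad and contact force between the fingers and parcel_b below 0.1 N and horizontal distance between marker and parcel_c above 0.115 m and contact force between the fingers and parcel_c below 0.1 N) or (x of label_b in the frame of scan_point between -0.025 and 0.025 m and y of label_b in the frame of scan_point between -0.02 and 0.02 m and z of label_b in the frame of scan_point between -0.02 and 0.02 m and angle between the x axis of parcel_b and the x axis of scan_point, either way round below 0.2 rad and angle between the z axis of parcel_b and the z axis of scan_point, either way round below 0.2 rad and x of parcel_b in the frame of scan_point below 0 m and z of parcel_b in the frame of scan_point below -0.01 m and contact force between the fingers and parcel_b above 1 N and contact force between parcel_b and tray below 0.1 N and contact force between parcel_b and scanner below 0.1 N and height (world z) of parcel_b above 0.08 m and linear speed of parcel_b below 0.03 m/s and angular speed of parcel_b below 0.2 rad/s and horizontal distance between marker and parcel_a above 0.115 m and distance of each of parcel_a, parcel_c from where it was at the start of the episode below 0.03 m and angle between each of parcel_a, parcel_c's own z axis and vertical below 0.1 rad and contact force between the fingers and parcel_a below 0.1 N and horizontal distance between marker and parcel_c above 0.115 m and contact force between the fingers and parcel_c below 0.1 N) or (x of label_c in the frame of scan_point between -0.025 and 0.025 m and y of label_c in the frame of scan_point between -0.02 and 0.02 m and z of label_c in the frame of scan_point between -0.02 and 0.02 m and angle between the x axis of parcel_c and the x axis of scan_point, either way round below 0.2 rad and angle between the z axis of parcel_c and the z axis of scan_point, either way round below 0.2 rad and x of parcel_c in the frame of scan_point below 0 m and z of parcel_c in the frame of scan_point below -0.01 m and contact force between the fingers and parcel_c above 1 N and contact force between parcel_c and tray below 0.1 N and contact force between parcel_c and scanner below 0.1 N and height (world z) of parcel_c above 0.08 m and linear speed of parcel_c below 0.03 m/s and angular speed of parcel_c below 0.2 rad/s and horizontal distance between marker and parcel_a above 0.115 m and distance of each of parcel_a, parcel_b from where it was at the start of the episode below 0.03 m and angle between each of parcel_a, parcel_b's own z axis and vertical below 0.1 rad and contact force between the fingers and parcel_a below 0.1 N and horizontal distance between marker and parcel_b above 0.115 m and contact force between the fingers and parcel_b below 0.1 N))); the arm keeps its last pose, push and grip.
It fails at once if the scanner is touched (contact force between scanner and anything else above 2 N).
It fails at once if a bystander is disturbed (distance of any of mug, tape, stamp from where it was at the start of the episode above 0.03 m or angle between any of mug, tape, stamp's own z axis and vertical above 0.3 rad).
It also fails if it takes over 43 s, if anything falls off the work surface, if the arm or the gripper's body presses on something with over 40 N, if the wrist force passes 120 N, or if a joint passes its speed limit or range.

ROBOT

A 6-joint arm with a two-finger parallel gripper is mounted at the origin on the work surface. World frame = base frame: x ahead of the robot, y to its left, z up, the work surface at z = 0. Lengths are in m, angles in rad, forces in N, time in s.
With the tool pointing down it reaches from about 0.425 to 0.95 m from the base axis. Payload 3.5 kg.
Tool frame: the origin (TCP) lies midway between the tips of the shut fingers; the grasp point (between the pads) lies 19 mm behind it; z points along the fingers, y is the line along which they close (so a half turn about z gives the same grasp; the last joint's range is limited). The gripper opens to 85 mm and grips with 20 to 120 N. Pads are 22 mm wide; open, the fingers measure 114 mm over their backs; the gripper's body (76 mm by 85 mm) begins 54 mm behind the grasp point. The pads swing forward as they close: fully open they stand 13 mm farther back than shut.
Start: joints at [-1.36, 0.286, 1.577, -0, 1.279, -0.15], TCP at [0.238, -0.632, 0.231] pointing down, gripper open.
Joint ranges: [-2.77, 2.77], [-0.9, 2.22], [0.21, 2.48], [-1.53, 4.67], [0.24, 2.81], [-2.84, 2.84]. Speed limits (rad/s): [2.79, 2.79, 3.14, 3.14, 3.14, 3.14].

INTERFACE

Orientations are given as a unit quaternion [x, y, z, w].
In Python, from plant import ctrl gives the robot as it stands.
- The arm moves only by the tool arm_command, never from a script. Its argument "steps" is one flat list of numbers, 5 for each row, row after row: the opening in per cent of the stroke, from 0 (shut) to 100 (fully open), then the shift along the tool's x, y, z each as a share of 25 mm, from -1 to 1, then the turn about the tool's z as a share of 0.1 rad, from -1 to 1. In form: [grip, tx, ty, tz, spin, grip, tx, ty, tz, spin, ...]. A call has 1 to 8 rows; each row shifts and turns the commanded pose from where the row before left it, along the tool's axes as they then stand; what a row does not reach is not made up. A row lasts 1/12 s, in which the tool goes at most 41.7 mm and 7.16 degrees, less where a joint would pass 70% of its speed; a pose out of reach is approached as far as the arm can. A call with a number of a shift or a turn outside -1 to 1 is refused whole. A call with a gripper value outside its range is refused whole. The fingers move at their own pace and stop on an object; "squeeze" is the grip in N (left out, the last holds). Time passes only in rows, so rows that do not move let the fingers close. It gives the time, the measured TCP pose, the force, the opening and the grip force at its end, in the units of the state.
- ctrl.get_state(): the state, without advancing time (a new reading comes with each control period).
- ctrl.read_camera(name): name is "side" or "top"; returns the picture (420x560x3 uint8, red, green, blue); there is no depth.
- ctrl.camera_model(name): a dict with "intrinsics" (3x3 intrinsics, pixels), "rvec" (rotation vector, rad) and "tvec" (3), from world to camera coordinates, as OpenCV has them. Camera axes: x right, y down, z forward; pixel columns grow to the right and rows downward; lengths in m; the calibration is good to about 2 mm. A picture is of the moment at which its call begins. camera_model takes no time and is no camera call.
- ctrl.sign_off(): hands the job in; it is judged then, once.
The state is a dict: "time": time; "qpos": joint angles; "dq": joint speeds; "joint_efforts": joint torques, N m; "eef_pos": TCP position; "tcp_rot": TCP orientation; "contact_force": force on the tool from outside, world axes, zero at the start; "wrist_torque": the same for the moment, N m; "opening": opening from 0.0 (shut) to 1.0 (fully open); "finger_force": force on a finger pad.
Only numpy, scipy, OpenCV 4.12 (cv2) and the standard library are available. Lean on these libraries where they do the work, as an engineer would, in place of code of your own. Each camera call takes 0.05 s, during which the arm holds its last target. There are 200 camera calls.

## Working session

There is one attempt and no reset: what is moved stays moved. The work goes in short steps, Python scripts to look and compute and a tool call to move; the robot and the scene stay as the last step left them, time stands still between calls to the robot, and variables do not carry over. Pictures are saved under pics/ and viewed, at most 10 in all, crops included, and the job is handed in when it is done.

Besides the shell and the picture viewer there is one more tool, called after ">>>" in YAML: its name, and indented under it one key for each argument. arm_command: Moves the arm, as the interface text tells. Its arguments: {"type":"object","properties":{"steps":{"type":"array","items":{"type":"number"}},"squeeze":{"type":"number"}},"required":["steps"]}

```bash
mkdir -p pics; ls; python3 - <<'E'
from plant import ctrl
import cv2,numpy as np
s=ctrl.get_state();print(s)
for n in("side","top"):
    im=ctrl.read_camera(n);np.save(n,im);cv2.imwrite(f"pics/{n}0.png",im[:,:,::-1])
    m=ctrl.camera_model(n);R=cv2.Rodrigues(np.array(m["rvec"],float))[0];print(n,m,"C",-R.T@np.array(m["tvec"]).ravel(),R)
E
```

```text
pics
{'time': 0.0, 'qpos': array([-1.35998708e+00,  2.87194603e-01,  1.57818845e+00, -3.50981473e-05,
        1.27857579e+00, -1.50020934e-01]), 'dq': array([-3.91376047e-04, -1.35230275e-03,  3.32836497e-05,  7.73171128e-04,
        8.84393576e-04, -1.35980345e-03]), 'joint_efforts': array([ 6.10116385e-04, -4.05979836e+01, -2.92624193e+01, -9.47957710e-05,
        5.76452294e-03,  3.31888351e-06]), 'eef_pos': array([ 0.23817689, -0.63088009,  0.22992167]), 'tcp_rot': array([ 9.83767695e-01,  1.79442811e-01, -5.27450643e-05, -1.18204030e-03]), 'contact_force': array([-0.10640202,  0.25465412,  0.76277893]), 'wrist_torque': array([ 0.04269869, -0.03655842,  0.0417948 ]), 'finger_force': 0.0, 'opening': 1.000339535410553}
side {'intrinsics': array([[418.18466905,   0.        , 281.60417306],
       [  0.        , 418.18466905, 209.36328313],
       [  0.        ,   0.        ,   1.        ]]), 'rvec': array([ 2.28393843, -0.25941006,  0.13944508]), 'tvec': array([-0.55754553,  0.23070701,  0.99575917])} C [ 0.39173838 -0.70295246  0.84143802] [[ 0.97271144 -0.23143721  0.01640974]
 [-0.14135765 -0.64722674 -0.74907647]
 [ 0.18398498  0.72631561 -0.66228027]]
top {'intrinsics': array([[541.52927806,   0.        , 275.25046485],
       [  0.        , 541.52927806, 210.56960488],
       [  0.        ,   0.        ,   1.        ]]), 'rvec': array([ 2.21253425, -2.18478961,  0.0719794 ]), 'tvec': array([0.03473881, 0.60530768, 1.43739876])} C [0.52498644 0.05724373 1.46793452] [[ 0.0123183  -0.99986449  0.01092026]
 [-0.99841508 -0.01289875 -0.05478101]
 [ 0.05491444 -0.01022814 -0.99843868]]
```

View pics/side0.png

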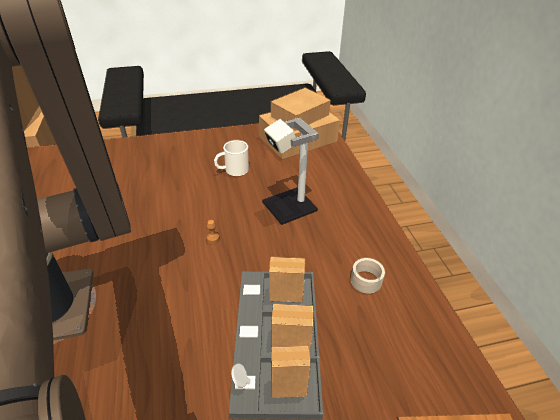

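View pics/top0.png

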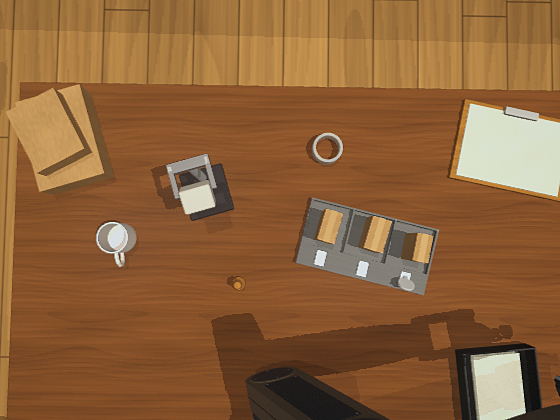

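The side view shows the scanner at (290,170), mug (236,157), stamp (212,232), tape (367,275) and the tray with the plate clip at (240,376). In the top view the plate is at (405,281), so the marked bay is the rightmost (-y) one, with its carton at (423,247). I'll enlarge next.

```bash
python3 - <<'E'
import cv2,numpy as np
t=np.load("top.npy")[:,:,::-1];s=np.load("side.npy")[:,:,::-1]
a=cv2.resize(t[190:300,290:445],None,fx=5,fy=5,interpolation=cv2.INTER_CUBIC)
b=cv2.resize(t[145:225,145:245],(500,400),interpolation=cv2.INTER_CUBIC)
c=cv2.resize(s[110:225,250:330],(400,575),interpolation=cv2.INTER_CUBIC)
d=cv2.resize(s[250:420,220:330],None,fx=3.5,fy=3.5,interpolation=cv2.INTER_CUBIC)
cv2.imwrite("pics/a.png",a)
e=np.zeros((575,785,3),np.uint8);e[:,:400]=c;e[:308,400:785]=cv2.resize(b,(385,308));cv2.imwrite("pics/b.png",e)
cv2.imwrite("pics/d.png",d)
E
```

```text
(no output)
```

View pics/a.png

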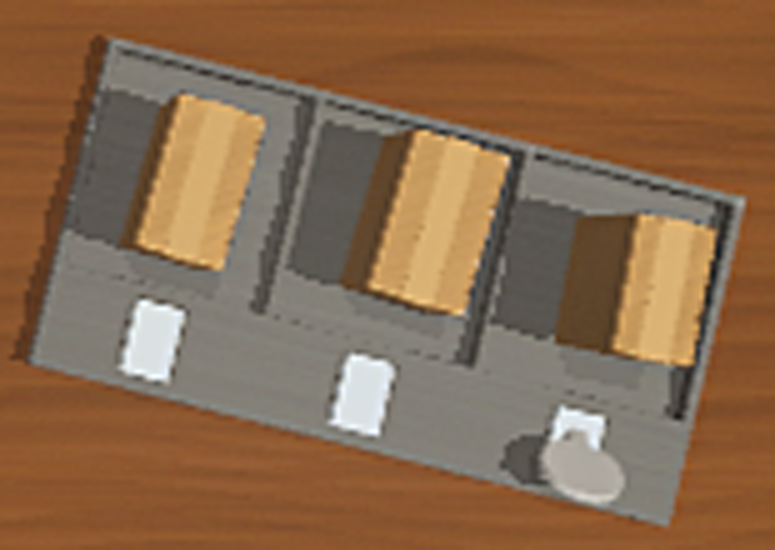

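View pics/b.png

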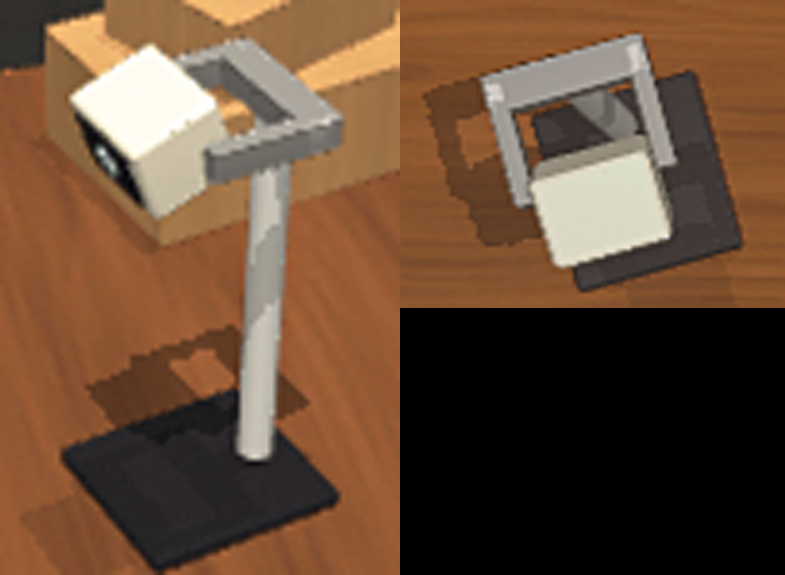

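View pics/d.png

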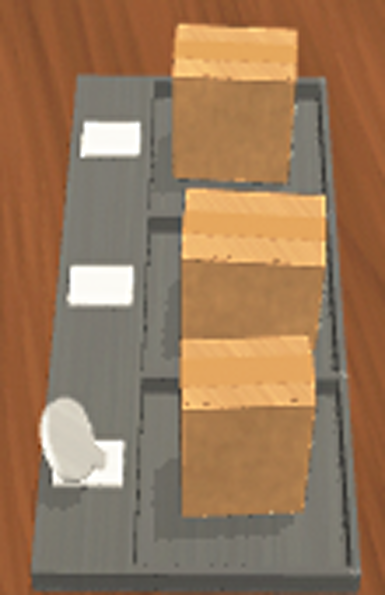

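The marked bay's carton (top face about 41 x 73 mm) is parcel_b. In the crop its top corners are near (640,213), (717,228), (692,365) and (614,357). The scanner head's corners can be seen in both views. Next I triangulate.

```bash
cat > h.py <<'E'
import numpy as np,cv2
from plant import ctrl
M={n:ctrl.camera_model(n) for n in("side","top")}
def P(n):
    m=M[n];R=cv2.Rodrigues(np.array(m["rvec"],float))[0];return m["intrinsics"],R,np.array(m["tvec"],float).reshape(3,1)
def plane(n,uv,z):
    K,R,t=P(n);C=(-R.T@t).ravel();d=(R.T@np.linalg.inv(K)@np.c_[np.atleast_2d(uv),np.ones(len(np.atleast_2d(uv)))].T).T
    return C+d*((z-C[2])/d[:,2])[:,None]
def tri(us,ut):
    A=[P(n)[0]@np.hstack(P(n)[1:]) for n in("side","top")]
    X=cv2.triangulatePoints(A[0],A[1],np.array(us,float).T,np.array(ut,float).T);return (X[:3]/X[3]).T
def crop(p,o,f): return (np.array(p,float)+.5)/f-.5+np.array(o)
E
python3 - <<'E'
from h import *
np.set_printoptions(precision=4,suppress=True)
a=lambda p:crop(p,(290,190),5); b=lambda p:crop(np.array(p)-[400,0],(145,145),3.85); c=lambda p:crop(p,(250,110),5); d=lambda p:crop(p,(220,250),3.5)
T=plane("top",a([(108,38),(743,200),(668,525),(30,362)]),.024);print("tray",T,T.mean(0))
yaw=lambda v:np.arctan2(v[1],v[0])
print("tray yaw",[yaw(v) for v in (T[0]-T[3],T[1]-T[2])],[yaw(v)-np.pi/2 for v in (T[0]-T[1],T[3]-T[2])])
Cl=plane("top",a([(153,341),(362,395)]),.030);print("clips",Cl)
B=plane("top",a([(640,213),(717,228),(692,365),(614,357)]),.131);print("b top",B,B.mean(0),[np.linalg.norm(B[i]-B[i-1]) for i in range(4)])
t3=tri(d([(181,338),(307,337),(313,410),(184,410)]),a([(614,357),(640,213),(717,228),(692,365)])[[0,1,1,3]]);print("b tri",t3[[0,1,3]])
t=tri(d([(181,338),(307,337),(315,402),(183,410)]),a([(614,357),(640,213),(717,228),(692,365)]));print("b tri",t,t.mean(0))
H=tri(c([(150,45),(218,105),(147,155),(70,98)]),b([(532,183),(648,150),(670,227),(557,267)]));print("head BL BR FR FL",H,H.mean(0))
x=(H[0]+H[1]-H[2]-H[3])/2;y=(H[0]+H[3]-H[1]-H[2])/2
print("x",x,np.linalg.norm(x),"yaw",yaw(x),"pitch",np.arcsin(x[2]/np.linalg.norm(x)),"y",y,np.linalg.norm(y),"yaw",yaw(y)-np.pi/2)
F=plane("top",b([(742,243),(583,290),(695,75)]),.012);print("foot",F,"yaws",yaw(F[1]-F[0])-np.pi/2,yaw(F[2]-F[0]))
G=plane("top",b([(483,78),(640,35)]),.27);print("bar yaw",yaw(G[0]-G[1])-np.pi/2)
im=np.load("side.npy").astype(int);S=im[112:158,262:296].sum(2);
import sys
E
```

```text
tray [[ 0.6415 -0.0533  0.024 ]
 [ 0.5591 -0.3939  0.024 ]
 [ 0.386  -0.3532  0.024 ]
 [ 0.4682 -0.0133  0.024 ]] [ 0.5137 -0.2034  0.024 ]
tray yaw [np.float64(-0.22684441833763838), np.float64(-0.2309349133918541)] [np.float64(-0.23737398170225465), np.float64(-0.2373536400578249)]
clips [[ 0.4803 -0.0781  0.03  ]
 [ 0.4531 -0.1891  0.03  ]]
b top [[ 0.5495 -0.3093  0.131 ]
 [ 0.5425 -0.3475  0.131 ]
 [ 0.4748 -0.3349  0.131 ]
 [ 0.4783 -0.2963  0.131 ]] [ 0.5113 -0.322   0.131 ] [np.float64(0.07234641581168824), np.float64(0.038824314153741164), np.float64(0.06886572042694494), np.float64(0.03874531226922536)]
b tri [[ 0.4792 -0.2962  0.1321]
 [ 0.5486 -0.3096  0.1293]
 [ 0.4744 -0.3353  0.1294]]
b tri [[ 0.4792 -0.2962  0.1321]
 [ 0.5486 -0.3096  0.1293]
 [ 0.5418 -0.3472  0.1313]
 [ 0.4742 -0.3353  0.1294]] [ 0.511  -0.3221  0.1305]
head BL BR FR FL [[0.626  0.2559 0.2891]
 [0.6459 0.1908 0.2884]
 [0.6045 0.179  0.2714]
 [0.5797 0.2437 0.2698]] [0.614  0.2173 0.2797]
x [0.0439 0.012  0.0182] 0.04897806274353786 yaw 0.26704966927089163 pitch 0.3809327903832778 y [-0.0223  0.065  -0.0005] 0.06868745975384999 yaw 0.33118823008066234
foot [[0.6112 0.1549 0.012 ]
 [0.5769 0.2652 0.012 ]
 [0.7289 0.1898 0.012 ]] yaws 0.30137704598537907 0.28840397901183146
bar yaw 0.28396968579428483
```

```bash
python3 - <<'E'
from h import *
np.set_printoptions(precision=4,suppress=True)
c=lambda p:crop(p,(250,110),5)
yw=.29;n=np.array([-np.sin(yw),np.cos(yw),0]);e=np.array([np.cos(yw),np.sin(yw),0])
K,R,t=P("side");C=(-R.T@t).ravel()
def onp(uv,p0):
    d=(R.T@np.linalg.inv(K)@np.c_[uv,np.ones(len(uv))].T).T
    return C+d*(((p0-C)@n)/(d@n))[:,None]
H=np.array([[0.626,.2559,.2891],[.6459,.1908,.2884],[.6045,.179,.2714],[.5797,.2437,.2698]])
for f,pts in (("y-",[(218,105),(147,155),(155,217)]),("y+",[(150,45),(70,98),(85,150)])):
    p0=(H[1]+H[2])/2 if f=="y-" else (H[0]+H[3])/2
    X=onp(c(pts),p0);u=np.c_[X@e,X[:,2]];a=u[0]-u[1];b=u[1]-u[2]
    print(f,X,"len",np.hypot(*a),np.hypot(*b),"pitch top",np.arctan2(a[1],a[0]),"front",np.arctan2(-b[0],b[1]))
W=onp(c([(107,160)]),(H[2]+H[3])/2);print("window approx",W)
im=cv2.cvtColor(np.load("side.npy"),cv2.COLOR_RGB2GRAY)[112:158,260:298]
big=cv2.resize(np.load("side.npy")[112:158,260:298,::-1],None,fx=16,fy=12,interpolation=cv2.INTER_CUBIC);big=cv2.resize(np.load("side.npy")[112:158,260:298,::-1],None,fx=13,fy=13,interpolation=cv2.INTER_CUBIC);cv2.imwrite("pics/head.png",big)
E
```

```text
y- [[0.6439 0.1905 0.2888]
 [0.6044 0.1787 0.2716]
 [0.6095 0.1802 0.2325]] len 0.044703795238147666 0.03945374762048981 pitch top 0.3949995506888454 front 0.13559086994228212
y+ [[0.6238 0.256  0.2892]
 [0.5776 0.2423 0.2708]
 [0.5859 0.2448 0.2364]] len 0.051554944305521766 0.035451717223368054 pitch top 0.36488577557903784 front 0.24712815112121808
window approx [[0.5907 0.2109 0.2504]]
```

View pics/head.png

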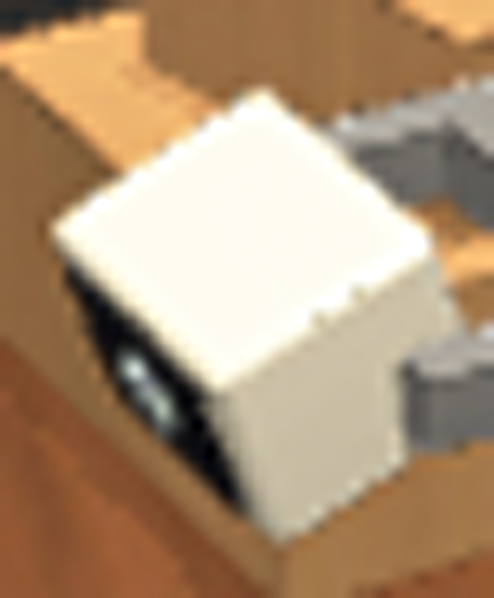

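The head crop shows corners BL (258,90), FL (52,230), FR (225,390), BR (432,240) and FR-bottom (275,540), with the window's bright spot at (148,388).

```bash
python3 - <<'E'
from h import *
np.set_printoptions(precision=4,suppress=True)
c=lambda p:crop(p,(260,112),13);b=lambda p:crop(np.array(p)-[400,0],(145,145),3.85)
H=tri(c([(258,90),(432,240),(225,390),(52,230)]),b([(532,183),(648,150),(670,227),(557,267)]));print(H)
yw=.29;n=np.array([-np.sin(yw),np.cos(yw),0]);e=np.array([np.cos(yw),np.sin(yw),0])
K,R,t=P("side");C=(-R.T@t).ravel()
def onp(uv,p0):
    d=(R.T@np.linalg.inv(K)@np.c_[uv,np.ones(len(uv))].T).T
    return C+d*(((p0-C)@n)/(d@n))[:,None]
mid=H.mean(0);
for s in(-1,1):
    p0=mid+s*.035*n
    X=onp(c([(432,240),(225,390),(275,540)] if s<0 else [(258,90),(52,230)]),p0);u=np.c_[X@e,X[:,2]];a=u[0]-u[1]
    print(s,X,np.hypot(*a),np.arctan2(a[1],a[0]))
    if s<0:
        b_=u[1]-u[2];print("front",np.hypot(*b_),np.arctan2(-b_[0],b_[1]));d_=u[0]-u[2];print("diag",np.hypot(*d_),np.arctan2(d_[1],d_[0])-np.arctan2(50,55))
Wn=onp(c([(148,388)]),mid);print("bright spot in mid plane",Wn)
for p in(.3,.35,.4):
    x=np.array([np.cos(p)*e[0],np.cos(p)*e[1],np.sin(p)]);z=np.array([-np.sin(p)*e[0],-np.sin(p)*e[1],np.cos(p)])
    print(p,"window from top face",mid-.0275*x-.025*z,"scan",mid-.1075*x-.025*z, "head centre",mid-.025*z)
E
```

```text
[[0.6258 0.2559 0.2896]
 [0.6453 0.1906 0.2904]
 [0.6026 0.1797 0.2686]
 [0.5797 0.2437 0.2697]]
-1 [[0.6425 0.1896 0.2912]
 [0.5983 0.1765 0.271 ]
 [0.6096 0.1798 0.2324]] 0.050353206043388665 0.4128918035797689
front 0.04029812734824315 0.29859867359435205
diag 0.06798682778481811 0.30473319904650364
1 [[0.6234 0.257  0.2891]
 [0.5777 0.2434 0.2701]] 0.051396955364073224 0.3796283914792075
bright spot in mid plane [[0.5904 0.2106 0.2513]]
0.3 window from top face [0.5953 0.2121 0.2475] scan [0.522  0.1902 0.2239] head centre [0.6204 0.2196 0.2557]
0.35 window from top face [0.5968 0.2125 0.2466] scan [0.5248 0.1911 0.2192] head centre [0.6216 0.2199 0.2561]
0.4 window from top face [0.5984 0.213  0.2458] scan [0.5278 0.192  0.2147] head centre [0.6227 0.2203 0.2565]
```

>>> arm_command:
  steps: [70,0,0,0,0.92,70,0,0,0,0.92,70,0,0,0,0.92,70,0,0,0,0.92,70,0,0,0,0.92,70,0,0,0,0.92,70,0.5,-0.9,0,0,70,0.5,-0.9,0,0]
  squeeze: 25

```text
time: 0.77
eef_pos: [0.2707, -0.592, 0.2303]
tcp_rot: [0.995, -0.097, -0.0, -0.001]
contact_force: [0.2, -0.7, -0.3]
opening: 0.698
finger_force: 0.0
```

>>> arm_command:
  steps: [70,0.6,-1,0,0,70,0.6,-1,0,0,70,0.6,-1,0,0,70,0.6,-1,0,0,70,0.6,-1,0,0,70,0.6,-1,0,0,70,0.6,-1,0,0,70,0.6,-1,0,0]

```text
time: 1.43
eef_pos: [0.4278, -0.4171, 0.2307]
tcp_rot: [0.995, -0.096, -0.0, -0.0]
contact_force: [-0.3, 0.1, -0.8]
opening: 0.698
finger_force: 0.0
```

>>> arm_command:
  steps: [70,0.6,-1,0,0,70,0.6,-1,0,0,70,0.5,-1,0,0,70,0.4,-0.8,0,0,70,0.2,-0.4,0,0,70,0,0,0,0,70,0,0,0,0]

```text
time: 2.02
eef_pos: [0.5034, -0.3264, 0.231]
tcp_rot: [0.995, -0.095, -0.0, 0.0]
contact_force: [-0.0, -0.8, -0.7]
opening: 0.701
finger_force: 0.0
```

>>> arm_command:
  steps: [70,0.27,-0.23,0.7,0,70,0,0,1,0,70,0,0,1,0,70,0,0,1,0,70,0,0,1,0,70,0,0,0.8,0,70,0,0,0.5,0,70,0,0,0,0]

```text
time: 2.68
eef_pos: [0.5087, -0.3217, 0.0776]
tcp_rot: [0.995, -0.096, -0.003, -0.002]
contact_force: [-0.7, -0.3, -1.2]
opening: 0.702
finger_force: 0.0
```

>>> arm_command:
  steps: [30,0,0,0,0,30,0,0,0,0,30,0,0,0,0,30,0,0,0,0,30,0,0,0,0,30,0,0,0,0,30,0,0,0,0]

```text
time: 3.27
eef_pos: [0.5119, -0.3227, 0.0827]
tcp_rot: [0.995, -0.095, 0.001, 0.001]
contact_force: [-0.7, -1.2, 3.2]
opening: 0.468
finger_force: 27.2
```

Gripped at about 40 mm, which confirms parcel_b. Now I lift it slightly and slide back to the ledge wall.

>>> arm_command:
  steps: [30,0,0,-0.16,0,30,-0.2,0,0,0,30,-0.2,0,0,0,30,-0.2,0,0,0,30,0,0,0,0,30,0,0,0,0]

```text
time: 3.77
eef_pos: [0.4959, -0.3187, 0.0848]
tcp_rot: [0.995, -0.096, -0.0, -0.0]
contact_force: [0.2, -0.3, -1.7]
opening: 0.467
finger_force: 26.6
```

>>> arm_command:
  steps: [30,-0.15,0,0,0,30,-0.15,0,-0.03,0,30,0,0,0,0,30,0,0,0,0]

```text
time: 4.1
eef_pos: [0.4891, -0.3177, 0.0862]
tcp_rot: [0.995, -0.096, 0.0, 0.0]
contact_force: [0.1, 0.2, -1.8]
opening: 0.463
finger_force: 26.6
```

>>> arm_command:
  steps: [30,-0.15,0,0,0,30,-0.15,0,0,0,30,0,0,0,0,30,0,0,0,0]

```text
time: 4.43
eef_pos: [0.4829, -0.317, 0.0872]
tcp_rot: [0.995, -0.096, 0.002, 0.001]
contact_force: [4.4, -2.1, -1.3]
opening: 0.463
finger_force: 26.7
```

>>> arm_command:
  steps: [30,-0.15,0,-0.04,0,30,-0.15,0,-0.04,0,30,0,0,0,0,30,0,0,0,0]

```text
time: 4.77
eef_pos: [0.4745, -0.3152, 0.0884]
tcp_rot: [0.995, -0.095, 0.0, 0.0]
contact_force: [3.2, -1.1, -1.2]
opening: 0.468
finger_force: 26.8
```

```bash
python3 - <<'E'
from h import *
s=ctrl.read_camera("side")[:,:,::-1];t=ctrl.read_camera("top")[:,:,::-1]
e=np.zeros((560,785,3),np.uint8)
e[:,:385]=cv2.resize(s[260:420,220:330],(385,560),interpolation=cv2.INTER_CUBIC)
e[:360,385:785]=cv2.resize(t[210:300,360:460],(400,360),interpolation=cv2.INTER_CUBIC)
cv2.imwrite("pics/t1.png",e)
E
```

```text
(no output)
```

View pics/t1.png

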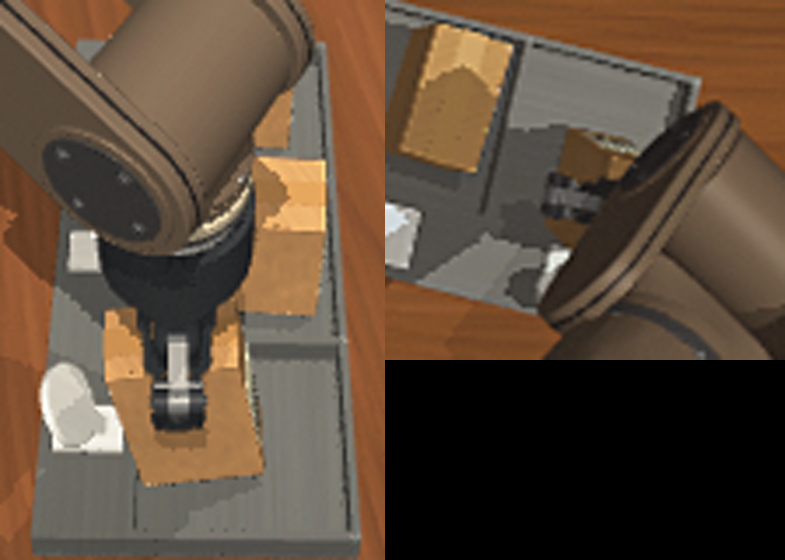

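The side view shows the carton pivoting against the ledge and beginning to lean towards the robot, with its lower -y face edge from (147,485) to (263,470). I keep going.

>>> arm_command:
  steps: [30,-0.18,0,-0.05,0,30,-0.18,0,-0.05,0,30,-0.18,0,-0.05,0,30,-0.18,0,-0.05,0,30,0,0,0,0,30,0,0,0,0]

```text
time: 5.37
eef_pos: [0.4558, -0.3108, 0.0927]
tcp_rot: [0.995, -0.095, -0.001, -0.001]
contact_force: [-0.3, -0.4, -2.2]
opening: 0.466
finger_force: 26.2
```

```bash
python3 - <<'E'
from h import *
s=ctrl.read_camera("side")[:,:,::-1]
cv2.imwrite("pics/t2.png",cv2.resize(s[310:410,230:310],(480,600),interpolation=cv2.INTER_CUBIC));print(ctrl.get_state()["eef_pos"])
E
```

```text
[ 0.45585    -0.31084587  0.09270167]
```

View pics/t2.png

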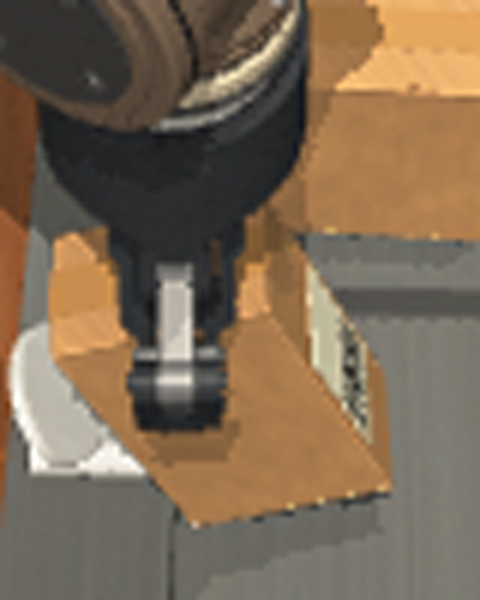

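The carton leans clearly now: its -y face corners are at (62,358), (195,525), (392,490) and (266,315), and its label is visible. I measure the lean.

```bash
cat >> h.py <<'E'
def lean(pts,o,f):
    s=ctrl.get_state();q=s["tcp_rot"];psi=2*np.arctan2(q[1],q[0])
    n=np.array([-np.sin(psi),np.cos(psi),0]);e=np.array([np.cos(psi),np.sin(psi),0]);T=s["eef_pos"];p0=T-.02*n
    K,R,t=P("side");C=(-R.T@t).ravel();uv=crop(pts,o,f)
    d=(R.T@np.linalg.inv(K)@np.c_[uv,np.ones(len(uv))].T).T
    X=C+d*(((p0-C)@n)/(d@n))[:,None];u=np.c_[(X-T)@e,X[:,2]-T[2]]
    return psi,T,u
def rep(u):
    for i,j,nm in((0,1,"back"),(3,2,"front"),(1,2,"bottom"),(0,3,"top")):
        a=u[j]-u[i];print(nm,np.hypot(*a).round(4),(np.arctan2(a[0],-a[1]) if nm in("back","front") else np.arctan2(a[1],a[0])).round(3))
    print("corners rel TCP (fwd,up)",u.round(4).tolist())
E
python3 -c "
from h import *
psi,T,u=lean([(62,358),(195,525),(392,490),(266,315)],(230,310),6);print(psi,T);rep(u)"
```

```text
-0.1909701369591898 [ 0.45585    -0.31084587  0.09270167]
back 0.1206 0.324
front 0.123 0.347
bottom 0.0679 0.304
top 0.0651 0.34
corners rel TCP (fwd,up) [[-0.0361, 0.0306], [0.0023, -0.0837], [0.0671, -0.0634], [0.0253, 0.0523]]
```

>>> arm_command:
  steps: [30,0,0,-0.3,0,30,0,0,-0.6,0,30,0,0,-0.8,0,30,0,0,-0.8,0,30,0,0,-0.8,0,30,0,0,-0.8,0,30,0,0,-0.8,0,30,0,0,-0.6,0]
  squeeze: 40

```text
time: 6.08
eef_pos: [0.4562, -0.3111, 0.2322]
tcp_rot: [0.995, -0.095, -0.001, -0.0]
contact_force: [0.2, -0.9, -1.9]
opening: 0.461
finger_force: 39.5
```

>>> arm_command:
  steps: [30,0,0,-0.4,0,30,0,0,0,-0.5,30,0,0,0,-0.9,30,0,0,0,-0.9,30,0,0,0,-0.9,30,0,0,0,-0.9,30,0,0,0,-0.7,30,0,0,0,0]

```text
time: 6.75
eef_pos: [0.456, -0.3108, 0.2396]
tcp_rot: [0.989, 0.145, -0.001, -0.001]
contact_force: [0.1, 0.1, -2.6]
opening: 0.468
finger_force: 39.5
```

>>> arm_command:
  steps: [30,0.1,-0.4,0,0,30,0.3,-0.8,0,0,30,0.3,-0.8,0,0,30,0.3,-0.8,0,0,30,0.3,-0.8,0,0,30,0.3,-0.8,0,0,30,0.3,-0.8,0,0,30,0.3,-0.8,0,0]

```text
time: 7.42
eef_pos: [0.4661, -0.1501, 0.2402]
tcp_rot: [0.99, 0.143, -0.001, -0.001]
contact_force: [-0.8, -0.0, -2.9]
opening: 0.462
finger_force: 39.5
```

>>> arm_command:
  steps: [30,0.3,-0.8,0,0,30,0.3,-0.8,0,0,30,0.3,-0.8,0,0,30,0.3,-0.8,0,0,30,0.3,-0.8,0,0,30,0.3,-0.8,0,0,30,0.3,-0.8,0,0,30,0.3,-0.8,0,0]

```text
time: 8.08
eef_pos: [0.4778, 0.0201, 0.2403]
tcp_rot: [0.99, 0.143, -0.001, -0.0]
contact_force: [0.4, -0.1, -3.1]
opening: 0.46
finger_force: 39.5
```

>>> arm_command:
  steps: [30,0.3,-0.8,0,0,30,0.3,-0.8,0,0,30,0.3,-0.8,0,0,30,0.3,-0.8,0,0,30,0.2,-0.8,0,0,30,0.1,-0.5,0,0,30,0,-0.3,0,0,30,0,0,0,0]

```text
time: 8.75
eef_pos: [0.4794, 0.1455, 0.2402]
tcp_rot: [0.989, 0.145, -0.001, -0.0]
contact_force: [-0.7, -0.5, -2.3]
opening: 0.46
finger_force: 39.6
```

>>> arm_command:
  steps: [30,0.05,-0.3,0.1,0,30,0.05,-0.3,0.1,0,30,0.06,-0.3,0.1,0,30,0.06,-0.3,0.05,0,30,0,0,0,0,30,0,0,0,0]

```text
time: 9.25
eef_pos: [0.4772, 0.1747, 0.2316]
tcp_rot: [0.99, 0.144, -0.0, 0.0]
contact_force: [0.3, -0.2, -2.3]
opening: 0.465
finger_force: 39.6
```

```bash
python3 - <<'E'
from h import *
s=ctrl.read_camera("side")[:,:,::-1];t=ctrl.read_camera("top")[:,:,::-1]
e=np.zeros((600,800,3),np.uint8)
e[:,:480]=cv2.resize(s[105:225,215:311],(480,600),interpolation=cv2.INTER_CUBIC)
e[:480,480:800]=cv2.resize(t[140:260,160:240],(320,480),interpolation=cv2.INTER_CUBIC)
cv2.imwrite("pics/t3.png",e);st=ctrl.get_state();print(st["eef_pos"],st["tcp_rot"],st["time"])
E
```

```text
[0.47743063 0.17435235 0.23188066] [9.89596118e-01 1.43873220e-01 2.56372226e-05 1.40190222e-04] 9.35
```

View pics/t3.png

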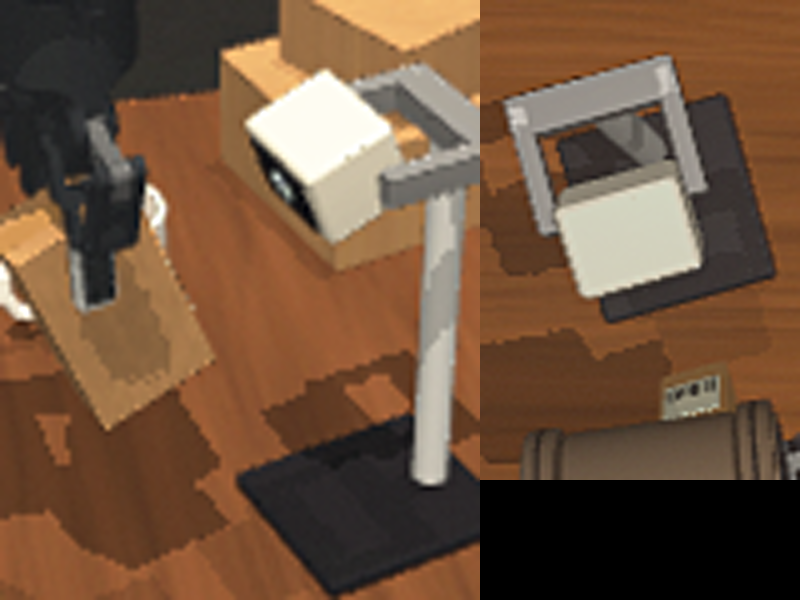

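The carton hangs in front of the window. Its -y face corners are at (0,250), (108,430) and (214,357); in the top view the label sits at about (663..722, 378..418). I check the offsets.

```bash
python3 - <<'E'
from h import *
np.set_printoptions(precision=4,suppress=True)
psi,T,u=lean([(2,252),(108,430),(214,357),(150,222)],(215,105),5);print(psi,T);rep(u)
b=lambda p:crop(np.array(p)-[480,0],(160,140),4)
yw=.29;n=np.array([-np.sin(yw),np.cos(yw),0]);e=np.array([np.cos(yw),np.sin(yw),0])
L=plane("top",b([(663,382),(722,373)]),.208);m=L.mean(0);W=np.array([.595,.212,.25])
print("label low edge",L,"lateral rel window",(m-W)@n,"rel tcp",(m-T)@n,"tcp rel window",(T-W)@n,(T-W)@e)
H=plane("top",b([(583,297),(700,262)]),.270);print("head front edge lateral",(H-W)@n, "lab yaw",np.arctan2(*(L[0]-L[1])[[1,0]])-np.pi/2,np.arctan2(*(H[0]-H[1])[[1,0]])-np.pi/2)
E
```

```text
0.2887485061534322 [0.4774 0.1744 0.2319]
back 0.1363 0.359
front 0.1007 0.336
bottom 0.0681 0.376
top 0.0784 -0.096
corners rel TCP (fwd,up) [[-0.046, 0.0436], [0.0019, -0.0841], [0.0653, -0.059], [0.0321, 0.0361]]
label low edge [[0.5351 0.2058 0.208 ]
 [0.5408 0.1717 0.208 ]] lateral rel window -0.005938475782892156 rel tcp -0.003482066562509975 tcp rel window -0.0024564092203821775 -0.12342555912225049
head front edge lateral [ 0.0343 -0.0331] lab yaw 0.16401142640766664 0.3050344252612509
```

>>> arm_command:
  steps: [30,0,-0.1,0,0,30,0,-0.06,0,0,30,0,0,0,0,30,0,0,0,0,30,0,0,0,0,30,0,0,0,0,30,0,0,0,0,30,0,0,0,0]

```text
time: 10.02
eef_pos: [0.4762, 0.1783, 0.2318]
tcp_rot: [0.99, 0.144, 0.0, 0.0]
contact_force: [-0.1, 0.7, -1.9]
opening: 0.46
finger_force: 39.6
```

```bash
python3 - <<'E'
from plant import ctrl
s=ctrl.get_state();print(s["eef_pos"],s["finger_force"],abs(s["dq"]).max());print(ctrl.sign_off())
E
```

```text
[0.47620002 0.17826242 0.2318414 ] 39.615474343299866 0.0014452033603102377
the job is handed in; nothing more can be done
None
```

I handed the job in at about 10 s with parcel_b, from the marked bay, held steady in front of the scanner window; by my measurements its label is at the scan point within a few mm and it leans about 0.35 rad like the head, but no verdict came back.

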